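# Return a connecting rod to its marked rack bay and set the bay's thumbwheel

## Task

The connecting rod with the red paint band belongs in the red-marked bay of the sloping rack: lay it there, holding it until it rests flat on the slope (do not drop it), big end down close against the red lip and small end between the guides above. Once you have let go, roll that bay's thumbwheel until its green lobe stands straight up. Leave the other rods, the other thumbwheels, the piston and the spanner as they are, and do not knock the lamp bar above the rack.

Things in the scene. Friction and masses are not known exactly. Their poses are not given: they have to be found in the camera images.
- rod_red: Rod to put away: steel, 150 mm long, 24 mm thick, about 0.5 kg, lying flat on the bench, red band round its middle. Origin: underside, mid-beam. x runs from big end to small end, z square to the flat faces (up at the start). Beam 18 mm wide (y), z = 3 to 21 mm, free to grasp from x = -25 to +25 mm; centre of mass at x between -30 and 0 mm.
- rod_big (a point): Centre of the red rod's big end (a ring 56 mm in outer diameter, 24 mm thick), at half thickness, i.e. 12 mm above the underside; 58 mm from the rod's origin, towards -x.
- rod_small (a point): Centre of the red rod's small end (a ring 34 mm in outer diameter, 24 mm thick), at half thickness; 47 mm from the rod's origin, towards +x.
- slot_red: Sloping floor of the red-marked bay (red lip at its foot, red label at its head), one of three side by side, 78 mm apart, in varying order. Origin: on the floor, 88 mm above the bench, where the red rod's origin lies when home. x runs up the slope (30 degrees from level), y level across the bay, z square to the slope, outward. Floor 76 mm wide, x = -86 to +104 mm. Fixed.
- slot_red_lip (a point): Middle of the top edge of the red bay's lip. The lip stands 24 mm above the floor, 6 mm thick; its upper face is at x = -86.5 mm in the slot's frame. The rod is home when its big end touches or nearly touches that face.
- slot_red_guides (a point): Point on the red bay's floor midway between the small end's guides: 16 mm high ribs, 50 mm apart inside, from x = 34 to 78 mm in the slot's frame. Like ribs, 68 mm apart inside, flank the big end from x = -86 to -27 mm. Between x = -27 and +34 mm there are no ribs: room for fingers.
- lamp_bar: White lamp tube, 16 mm in diameter, 290 mm long, fixed above all three bays. Origin on the bench under the middle bay's slot origin; x level, towards the rack's back, y across, z up. The tube lies along y at x = 16, z = 238 mm (in a slot's frame x = 89, z = 122 mm). A gripper straight down over the slot would hit it; square to the slope it clears. Posts at x = 92, y = +-137 mm.
- wheel_red (a joint): Angle (rad) of the red bay's thumbwheel. 0: green lobe straight up. Negative: green lobe leaning to the front, away from the slope. It grows as the top of the wheel is pushed towards the slope. Starts between -0.95 and -0.55, can turn from -1.3 to 1.3, turns stiffly (0.05 N m) and stays where it is left.
- wheel_red_axis (a point): Centre of the red bay's thumbwheel, 55 mm above the bench, 145 mm level in front of the slot's origin; axle along the slot's y. Four flat lobes (one green, three white), 8 mm thick, 30 mm wide, reach 40 mm from the axle; hub radius 14 mm. Cheeks beside it rise 8 mm above the axle. A closed fingertip 17 mm above the axle, coming from the front, catches the green lobe and pushes it upright.
- wheel_blue (a joint): Angle of the blue bay's thumbwheel: about 0, green lobe up. Leave alone.
- wheel_yellow (a joint): Angle of the yellow bay's thumbwheel: about 0, green lobe up. Leave alone.
- rod_blue: Same rod with a blue band, lying loose in the blue bay. Origin at its beam's underside, on that bay's slot origin; x level, pointing to the rack's back. Leave alone.
- rod_yellow: Same rod with a yellow band, lying loose in the yellow bay. Origin as for the blue one. Leave alone.
- piston: Loose aluminium piston, 80 mm in diameter, 70 mm high, standing on the bench. Origin at its underside's centre. Leave alone.
- spanner: Loose spanner, 180 mm long, lying on the bench near the robot. Leave alone.
Things that resemble listed ones, but are neither listed nor needed, are in the scene too. There is more than one size of the rod_red; the job needs the largest.

How it is judged (in metres and radians):
On the way, in this order (a step that is already met when the one before it is completed fails the run):
1. the red rod lies home in the red bay, flat on the slope, while the fingers still hold it (x of rod_big in the frame of slot_red between -0.068 and -0.046 m and y of rod_big in the frame of slot_red between -0.01 and 0.01 m and y of rod_small in the frame of slot_red between -0.012 and 0.012 m and x of rod_small in the frame of slot_red above 0.03 m and z of rod_big in the frame of slot_red between 0.006 and 0.018 m and z of rod_small in the frame of slot_red between 0.006 and 0.018 m and contact force between the fingers and rod_red above 1 N), for 0.1 s.
2. the red rod has been let go and lies home in the red bay (x of rod_big in the frame of slot_red between -0.068 and -0.046 m and y of rod_big in the frame of slot_red between -0.01 and 0.01 m and y of rod_small in the frame of slot_red between -0.012 and 0.012 m and x of rod_small in the frame of slot_red above 0.03 m and z of rod_big in the frame of slot_red between 0.006 and 0.018 m and z of rod_small in the frame of slot_red between 0.006 and 0.018 m and contact force between the fingers and rod_red below 0.1 N), for 0.1 s.
3. with the rod home, the red bay's thumbwheel stands with its green lobe straight up (x of rod_big in the frame of slot_red between -0.068 and -0.046 m and y of rod_big in the frame of slot_red between -0.01 and 0.01 m and y of rod_small in the frame of slot_red between -0.012 and 0.012 m and x of rod_small in the frame of slot_red above 0.03 m and z of rod_big in the frame of slot_red between 0.006 and 0.018 m and z of rod_small in the frame of slot_red between 0.006 and 0.018 m and value of joint wheel_red between -0.2 and 0.2 rad), for 0.2 s.
At the end, for the whole second after the job is handed in: Red rod at rest, flat on the red bay's slope: big end down, within 12 mm of touching the lip and 10 mm of the bay's middle line, small end within 12 mm of that line, both within 6 mm of lying on the floor; red bay's green lobe still, within 0.2 rad of straight up (all of step 3 and linear speed of rod_red below 0.02 m/s and velocity of joint wheel_red between -0.1 and 0.1 rad/s).
It fails at once if the blue or yellow rod, the piston or the spanner is shifted by more than 20 mm (distance of any of rod_blue, rod_yellow, piston, spanner from where it was at the start of the episode above 0.02 m).
It fails at once if the blue or yellow bay's thumbwheel is turned more than 0.2 rad from its green-up position (value of joint any of wheel_blue, wheel_yellow above 0.2 rad or value of joint any of wheel_blue, wheel_yellow below -0.2 rad).
It fails at once if the lamp bar is knocked (more than 8 N) (contact force between lamp_bar and anything else above 8 N).
It also fails if it takes over 51 s, if anything falls off the work surface, if the arm or the gripper's body presses on something with over 40 N, if the wrist force passes 120 N, or if a joint passes its speed limit or range.

## Robot

A 6-joint arm with a two-finger parallel gripper is mounted at the origin on the work surface. World frame = base frame: x ahead of the robot, y to its left, z up, the work surface at z = 0. Lengths are in mm, angles in rad, forces in N, time in s.
With the tool pointing down it reaches from about 275 to 1000 mm from the base axis. Payload 8.4 kg.
Tool frame: the origin (TCP) lies on the centre line of the jaws, within the pads' length; the fingertips stand r.tip_reach ahead of it and the grasp point (between the pads) lies 11 mm behind it (r.tip_reach is the distance from the TCP to the fingertips, in mm); z points along the fingers, y is the line along which they close (so a half turn about z gives the same grasp; the last joint's range is limited). The gripper opens to 85 mm and grips with 20 to 120 N. Pads are 22 mm wide; open, the fingers measure 114 mm over their backs; the gripper's body (76 mm by 85 mm) begins 54 mm behind the grasp point. The pads swing forward as they close: fully open they stand 13 mm farther back than shut.
Start: joints at [1.167, 0.353, 1.633, -0, 1.155, -0.002], TCP at [244.421, 575.227, 239.281] pointing down, gripper open.
Joint ranges: [-2.63, 2.63], [-0.92, 2.1], [0.06, 2.66], [-1.3, 4.44], [0, 2.69], [-3.02, 3.02]. Speed limits (rad/s): [2.22, 2.22, 2.79, 3.14, 3.14, 3.14].

## Interface

Orientations are given as [roll, pitch, yaw] about the fixed x, y, z axes, in that order (R = Rz(yaw) Ry(pitch) Rx(roll)).
In Python, from rig import r gives the robot as it stands.
- The arm moves only by the tool carry_out, never from a script. Its argument "targets" is a list of rows, each an object with "dp": the shift along the tool's x, y, z in mm, a list of three; "yaw": the turn about the tool's z in degrees. A call has 1 to 12 rows; each row is the pose to reach, as a shift and turn from the pose commanded when the call began, along the tool's axes at that moment; what a row does not reach only later rows make up. A row lasts 1/8 s, in which the tool goes at most 62.5 mm and 10.7 degrees, less where a joint would pass 70% of its speed; a pose out of reach is approached as far as the arm can. A call with a gripper value outside its range is refused whole. "fingers" is the opening, from -1 (shut) to 1 (fully open), so that 0 is half open, set as the call begins (left out, the last holds). The fingers move at their own pace and stop on an object; "grip_force" is the grip in N (left out, the last holds). Time passes only in rows, so rows that repeat a pose let the fingers close. It gives the time, the measured TCP pose, the force, the opening and the grip force at its end, in the units of the state.
- r.sense(): the state, without advancing time (a new reading comes with each control period).
- r.grab_frame(name): name is "scene" or "top" or "wrist"; returns the picture (480x640x3 uint8, red, green, blue); there is no depth.
- r.get_calibration(name): a dict with "fx", "fy", "cx", "cy" (pixels), "rvec" (rotation vector, rad) and "tvec" (3), from world to camera coordinates, as OpenCV has them. Camera axes: x right, y down, z forward; pixel columns grow to the right and rows downward; lengths in mm; the calibration is good to about 2 mm. The wrist camera is an equidistant fisheye: a pixel r from the principal point sees the ray r / f radians off the axis. A picture is of the moment at which its call begins: read the wrist's pose just before it. get_calibration takes no time and is no camera call; for the wrist camera it gives the pose at the moment of the call.
- r.sign_off(): hands the job in; it is judged then, once.
The state is a dict: "clock": time; "qpos": joint angles; "qvel": joint speeds; "joint_efforts": joint torques, N m; "eef_pos": TCP position; "tcp_rot": TCP orientation; "contact_force": force on the tool from outside, world axes, zero at the start; "wrist_torque": the same for the moment, N m; "opening": opening from 0.0 (shut) to 1.0 (fully open); "grasp_force": force on a finger pad.
Only numpy, scipy, OpenCV 4.12 (cv2) and the standard library are available. Lean on these libraries where they do the work, as an engineer would, in place of code of your own. Each camera call takes 0.05 s, during which the arm holds its last target. There are 200 camera calls.

## Working session

There is one attempt and no reset: what is moved stays moved. The work goes in short steps, Python scripts to look and compute and a tool call to move; the robot and the scene stay as the last step left them, time stands still between calls to the robot, and variables do not carry over. Pictures are saved under pics/ and viewed, at most 10 in all, crops included, and the job is handed in when it is done.

Besides the shell and the picture viewer there is one more tool, called after ">>>" as name(argument=value, ...), one argument or row to a line, values as JSON. carry_out: Moves the arm, as the interface text tells. Its arguments: {"type":"object","properties":{"targets":{"type":"array","items":{"type":"object","properties":{"dp":{"type":"array","items":{"type":"number"}},"yaw":{"type":"number"}}}},"fingers":{"type":"number"},"grip_force":{"type":"number"}},"required":["targets"]}

```bash
mkdir -p pics; ls; python3 - <<'E'
from rig import r
import cv2
print(r.sense(), r.tip_reach)
for n in ("top","scene"):
    cv2.imwrite(f"pics/{n}0.png", r.grab_frame(n)[:,:,::-1]); print(n, r.get_calibration(n))
E
```

```text
pics
{'clock': 0.0, 'qpos': array([ 1.16656853e+00,  3.53626846e-01,  1.63414856e+00,  1.30634093e-06,
        1.15519250e+00, -2.43416170e-03]), 'qvel': array([ 9.94252265e-04, -3.80209203e-04, -1.68588566e-04, -2.34216613e-03,
        1.03291583e-03,  4.42698981e-05]), 'joint_efforts': array([ 8.73891058e-04, -6.05267715e+01, -3.42047954e+01,  2.46215104e-04,
        9.58372140e-03,  8.49311341e-07]), 'eef_pos': array([244.25308023, 574.78545354, 238.56880297]), 'tcp_rot': array([-3.14021740e+00, -4.54199650e-06,  2.73979848e+00]), 'contact_force': array([-0.03805879, -0.06161073,  0.4671276 ]), 'wrist_torque': array([-0.03841594, -0.01099439, -0.0304526 ]), 'grasp_force': 0.0, 'opening': 1.002332397830362} 8.0
top {'fx': 571.0290913299834, 'fy': 571.0290913299834, 'cx': 318.3520493630707, 'cy': 241.8624586237151, 'rvec': array([ 2.18208868, -2.16929942,  0.0939746 ]), 'tvec': array([ -66.82751344,  515.74329783, 1200.16364338])}
scene {'fx': 465.37611523198905, 'fy': 465.37611523198905, 'cx': 319.79047432694205, 'cy': 243.78690260266288, 'rvec': array([ 2.19609176,  0.83355203, -0.33495808]), 'tvec': array([-348.00764078, -176.75107382, 1170.31389246])}
```

View pics/top0.png

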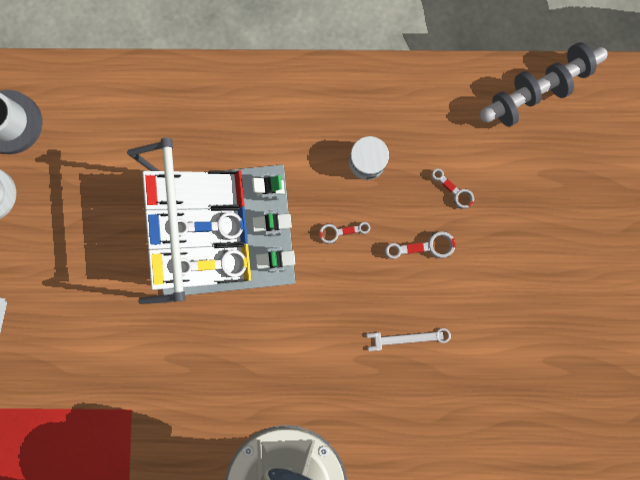

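View pics/scene0.png

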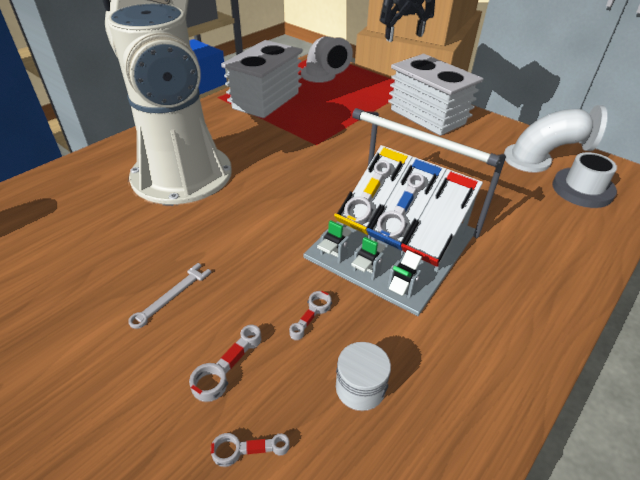

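The red-banded rods in the top view are at (421,245), (345,231) and (453,187). The first looks the longest, so it fits "the largest". I'll confirm that in enlarged crops.

```bash
python3 - <<'E'
import cv2
def crop(n,x0,y0,w,h,s):
    im=cv2.resize(cv2.imread(f"pics/{n}0.png")[y0:y0+h,x0:x0+w],None,fx=s,fy=s,interpolation=cv2.INTER_CUBIC)
    for i in range(0,w,20):
        cv2.line(im,(i*s,0),(i*s,6),(0,0,255),1); cv2.putText(im,str(x0+i),(i*s,16),0,.35,(0,0,255),1)
    for i in range(0,h,20):
        cv2.line(im,(0,i*s),(6,i*s),(0,0,255),1); cv2.putText(im,str(y0+i),(8,i*s+4),0,.35,(0,0,255),1)
    return im
cv2.imwrite("pics/c1.png",crop("top",320,160,160,110,5))
cv2.imwrite("pics/c2.png",crop("top",135,155,165,145,4))
cv2.imwrite("pics/c3.png",crop("scene",300,100,200,200,3))
E
```

```text
(no output)
```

View pics/c1.png

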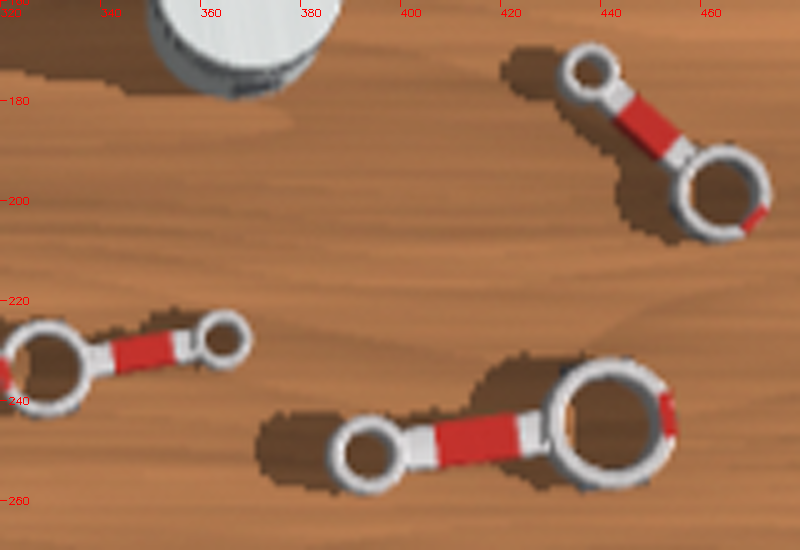

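View pics/c2.png

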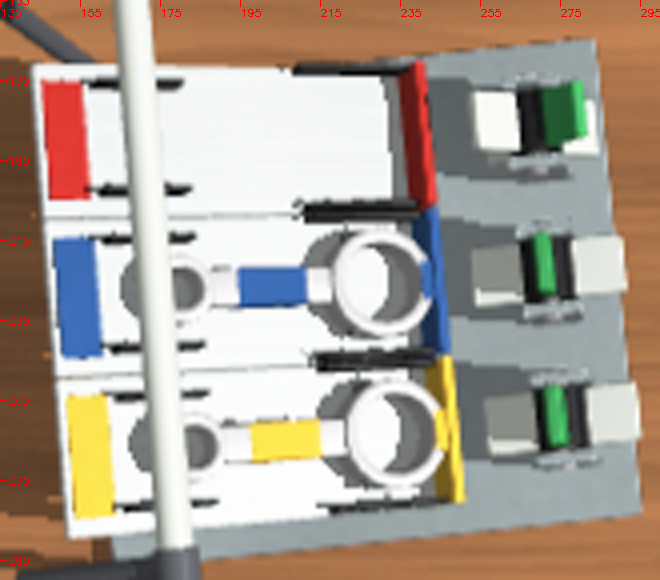

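View pics/c3.png

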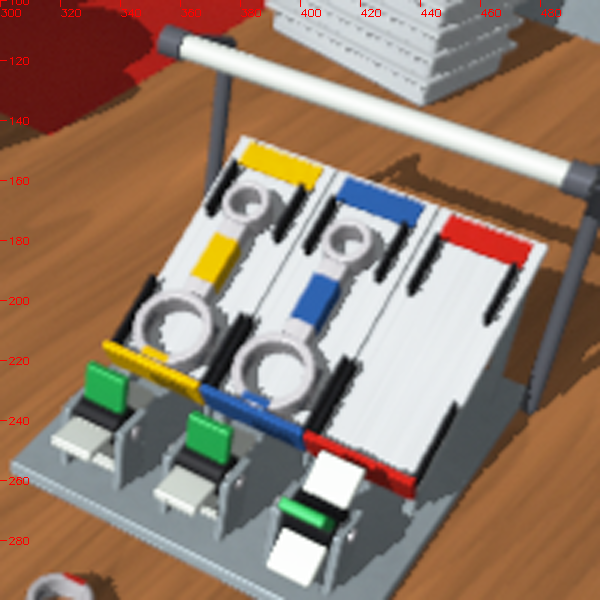

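```bash
cat > h.py <<'E'
import numpy as np, cv2
from scipy.spatial.transform import Rotation as Ro
from scipy.optimize import least_squares
from rig import r
C={n:r.get_calibration(n) for n in("top","scene")}
def proj(n,P,c=None):
    c=c or C[n]; K=np.array([[c['fx'],0,c['cx']],[0,c['fy'],c['cy']],[0,0,1]])
    P=np.asarray(P,float).reshape(-1,1,3)
    if n=="wrist": return cv2.fisheye.projectPoints(P,c['rvec'],c['tvec'],K,np.zeros(4))[0][:,0]
    return cv2.projectPoints(P,c['rvec'],c['tvec'],K,None)[0][:,0]
def slot(X,Y,psi):  # rotation, origin
    return Ro.from_euler('ZY',[psi,-np.pi/6]), np.array([X,Y,88.])
E
cat > fit.py <<'E'
from h import *
# slot-frame points of the red bay (y: red 0, blue 78, yellow 156)
S=[]
for n,p,q in [("top",(104,-38,0),(143,171.25)),("top",(104,194,0),(152.5,289.5)),("top",(104,39,0),(146.25,209.5)),("top",(104,117,0),(149.25,249.5)),
 ("scene",(104,194,0),(381.7,145.7)),("scene",(104,-38,0),(482.3,181)),("scene",(104,117,0),(411,156.7)),("scene",(104,39,0),(446.7,169.3)),
 ("scene",(-92.5,-38,24),(438.3,260.7)),("scene",(-92.5,39,24),(401,245)),("scene",(-92.5,117,24),(367.7,229.3)),("scene",(-92.5,194,24),(335.3,213.3))]: S.append((n,p,q))
def res(v,f=0):
    R,o=slot(*v[:3]); return np.array([proj(n,R.apply(p)+o)[0]-q for n,p,q in S]).ravel()
s=least_squares(res,[500,250,1.57],loss='soft_l1',x_scale=[10,10,.1])
print(s.x, s.fun.reshape(-1,2).round(1).tolist())
def rod(v):
    a=np.array([np.cos(v[2]),np.sin(v[2]),0]); o=np.array([v[0],v[1],24.])
    return o-58*a,o+47*a
Q=[(442.4,244.8),(393.6,250.8)]
t=least_squares(lambda v:(proj("top",rod(v))-Q).ravel(),[500,0,1.57],x_scale=[10,10,.1])
print("rod",t.x,t.fun, "scene px", proj("scene",rod(t.x)))
R,o=slot(*s.x)
for nm,p in dict(lipmid=(-86.5,0,24),labelhead=(90,0,0)).items(): print(nm,proj("top",R.apply(p)+o),proj("scene",R.apply(p)+o))
E
python3 fit.py
```

```text
[616.72108663 188.11067715   1.6918044 ] [[-1.1, -0.5], [0.0, -0.6], [-0.8, -0.1], [-0.3, -0.3], [-1.3, -0.7], [0.1, 0.1], [1.1, -0.5], [-0.3, -0.9], [-0.4, 0.7], [0.1, 0.1], [-1.5, 0.3], [-1.3, 2.1]]
rod [ 503.81014485 -271.33928498    1.69909244] [-0.05193998  0.00740456  0.05190377 -0.00700231] scene px [[206.20546106 376.19659598]
 [249.53440239 330.96164034]]
lipmid [[239.17270713 186.50206987]] [[420.84317303 250.51666522]]
labelhead [[150.89588543 189.70763284]] [[461.32502809 180.40939305]]
```

```bash
cat >> h.py <<'E'
def go(x,y,z,yaw=None):
    """dp (tool axes), yaw deg from present pose to the world goal; yaw is world tool yaw"""
    s=r.sense(); R=Ro.from_euler('xyz',s['tcp_rot']); d=R.inv().apply(np.array([x,y,z])-s['eef_pos'])
    yw=0 if yaw is None else -np.degrees((yaw-s['tcp_rot'][2]+np.pi)%(2*np.pi)-np.pi)
    print("dp",d.round(1),"yaw",round(yw,1))
E
python3 - <<'E'
from h import *
go(244,575,400); go(506,-289,400,1.699); go(506,-289,130,1.699)
E
```

```text
dp [   0.3   -0.2 -161.4] yaw 0
dp [-578.7 -692.9 -160.5] yaw 59.6
dp [-578.7 -692.5  109.5] yaw 59.6
```

>>> carry_out(
  targets=[
    {"dp": [0,0,-60]},
    {"dp": [0,0,-120]},
    {"dp": [-20,-24,-160],"yaw": 3},
    {"dp": [-65,-78,-160],"yaw": 9},
    {"dp": [-105,-126,-160],"yaw": 15},
    {"dp": [-145,-174,-160],"yaw": 21},
    {"dp": [-185,-222,-160],"yaw": 27},
    {"dp": [-225,-270,-160],"yaw": 33},
    {"dp": [-265,-318,-160],"yaw": 39},
    {"dp": [-305,-366,-160],"yaw": 45},
    {"dp": [-345,-414,-160],"yaw": 50},
    {"dp": [-385,-462,-160],"yaw": 55},
  ],
  fingers=1,
)

```text
schema error: expected keys dp, yaw
```

```bash
python3 - <<'E'
from h import *
s=r.sense(); print(s['clock'],s['eef_pos'],s['tcp_rot'],s['qpos'])
go(506,-289,400,1.699); go(506,-289,150,1.699)
E
```

```text
0.1 [244.27903388 574.81123697 238.6039807 ] [-3.14025955e+00  2.58001653e-05  2.73977341e+00] [ 1.16656275e+00  3.53625195e-01  1.63406879e+00 -3.17182072e-05
  1.15523171e+00 -2.40149200e-03]
dp [-578.7 -692.9 -160.5] yaw 59.6
dp [-578.7 -692.5   89.5] yaw 59.6
```

>>> carry_out(
  targets=[
    {"dp": [0,0,-60],"yaw": 0},
    {"dp": [0,0,-120],"yaw": 0},
    {"dp": [-20,-24,-160],"yaw": 3},
    {"dp": [-65,-78,-160],"yaw": 9},
    {"dp": [-105,-126,-160],"yaw": 15},
    {"dp": [-145,-174,-160],"yaw": 21},
    {"dp": [-185,-222,-160],"yaw": 27},
    {"dp": [-225,-270,-160],"yaw": 33},
    {"dp": [-265,-318,-160],"yaw": 39},
    {"dp": [-305,-366,-160],"yaw": 45},
    {"dp": [-345,-414,-160],"yaw": 50},
    {"dp": [-385,-462,-160],"yaw": 55},
  ],
  fingers=1,
)

```text
clock: 1.6
eef_pos: [415.9, 4.7, 399.3]
tcp_rot: [3.141, -0.0, 1.777]
contact_force: [1.5, -0.3, 0.3]
opening: 0.999
grasp_force: 0.0
```

```bash
python3 - <<'E'
from h import *
s=r.sense(); print(s['clock'],s['eef_pos'],s['tcp_rot'],s['qpos'])
go(506,-289,400,1.699); go(506,-289,150,1.699)
E
```

```text
1.6 [415.90189183   4.74489543 399.34846746] [ 3.14098563e+00 -1.59267433e-05  1.77694243e+00] [ 7.69293206e-03 -1.16944268e-01  1.82206762e+00  1.36530833e-04
  1.43587734e+00 -1.98471487e-01]
dp [-306.    28.1   -0.6] yaw 4.5
dp [-306.    27.9  249.4] yaw 4.5
```

>>> carry_out(
  targets=[
    {"dp": [-50,5,0],"yaw": 2},
    {"dp": [-100,10,20],"yaw": 4.5},
    {"dp": [-150,14,60],"yaw": 4.5},
    {"dp": [-200,19,110],"yaw": 4.5},
    {"dp": [-250,23,160],"yaw": 4.5},
    {"dp": [-290,27,210],"yaw": 4.5},
    {"dp": [-306,28,249],"yaw": 4.5},
    {"dp": [-306,28,249],"yaw": 4.5},
    {"dp": [-306,28,249],"yaw": 4.5},
  ],
)

```text
clock: 2.72
eef_pos: [506.9, -286.5, 150.8]
tcp_rot: [-3.142, -0.0, 1.701]
contact_force: [0.1, 1.1, -0.4]
opening: 1.001
grasp_force: 0.0
```

```bash
python3 - <<'E'
from h import *
c=r.get_calibration("wrist"); im=r.grab_frame("wrist")
cv2.imwrite("pics/w1.png",im[:,:,::-1]); np.save("w1.npy",c,allow_pickle=True)
s=r.sense(); print(s['clock'],s['eef_pos'],s['tcp_rot'])
a=np.array([np.cos(1.699),np.sin(1.699),0]);o=np.array([503.8,-271.3,24])
print(proj("wrist",[o-58*a,o+47*a],c))
E
```

```text
2.775 [ 507.38578874 -286.52859691  151.76164966] [3.14016402e+00 8.65562796e-04 1.70157443e+00]
[[324.49680718 289.84491243]
 [324.65805311 150.80029748]]
```

View pics/w1.png

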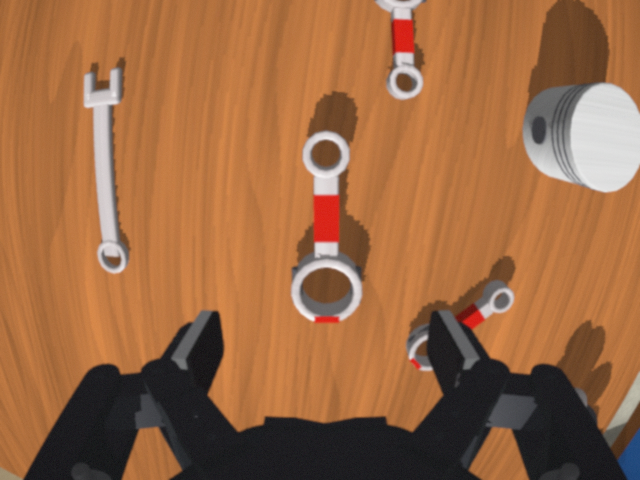

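```bash
python3 - <<'E'
from h import *
c=np.load("w1.npy",allow_pickle=True).item()
Q=np.array([(327,290),(326.5,154.5)])
def rod(v):
    a=np.array([np.cos(v[2]),np.sin(v[2]),0]); o=np.array([v[0],v[1],24.]); return o-58*a,o+47*a
t=least_squares(lambda v:(proj("wrist",rod(v),c)-Q).ravel(),[503,-271,1.7],x_scale=[10,10,.1])
print(t.x,t.fun); v=t.x
print(proj("wrist",[np.array([v[0]+d*np.cos(v[2]),v[1]+d*np.sin(v[2]),20]) for d in(-30,-28,33)],c), proj("top",rod(v)))
g=v[:2]-18*np.array([np.cos(v[2]),np.sin(v[2])])
go(*g,60,v[2]); go(*g,19,v[2])
E
```

```text
[ 505.56615219 -272.68508142    1.70529128] [ 0.00848361  1.72461745 -0.00594543 -1.42242648]
[[326.87223318 255.82049934]
 [326.86367063 253.31711703]
 [326.5541625  172.23006615]] [[442.94282483 243.82615418]
 [394.29612515 250.11158655]]
dp [-4.  -0.1 91.8] yaw -0.2
dp [-3.900e+00 -1.000e-01  1.328e+02] yaw -0.2
```

>>> carry_out(
  targets=[
    {"dp": [-3.5,0,40],"yaw": -0.2},
    {"dp": [-3.5,0,80],"yaw": -0.2},
    {"dp": [-3.5,0,110],"yaw": -0.2},
    {"dp": [-3.5,0,125],"yaw": -0.2},
    {"dp": [-3.5,0,132.5],"yaw": -0.2},
    {"dp": [-3.5,0,132.5],"yaw": -0.2},
    {"dp": [-3.5,0,132.5],"yaw": -0.2},
    {"dp": [-3.5,0,132.5],"yaw": -0.2},
  ],
  fingers=-0.1,
)

```text
clock: 3.78
eef_pos: [507.7, -290.5, 18.6]
tcp_rot: [3.141, 0.001, 1.705]
contact_force: [0.1, -0.6, -0.4]
opening: 0.448
grasp_force: 0.0
```

>>> carry_out(
  targets=[
    {"dp": [0,0,0],"yaw": 0},
    {"dp": [0,0,0],"yaw": 0},
    {"dp": [0,0,0],"yaw": 0},
    {"dp": [0,0,0],"yaw": 0},
    {"dp": [0,0,0],"yaw": 0},
    {"dp": [0,0,0],"yaw": 0},
  ],
  fingers=-1,
  grip_force=50,
)

```text
clock: 4.53
eef_pos: [507.6, -290.4, 18.4]
tcp_rot: [3.141, 0.0, 1.705]
contact_force: [-0.9, 0.8, 5.9]
opening: 0.189
grasp_force: 49.4
```

```bash
python3 - <<'E'
from h import *
s=r.sense(); print(s, r.tip_reach)
E
```

```text
{'clock': 4.525, 'qpos': array([-5.22266432e-01,  5.80032951e-01,  1.86279247e+00,  3.59570283e-05,
        6.98012575e-01, -6.56274457e-01]), 'qvel': array([-5.31260130e-05,  1.90377978e-03,  8.72839071e-04,  2.03314231e-03,
       -1.77525539e-03,  2.17401420e-03]), 'joint_efforts': array([-2.16029487e-01, -6.04907298e+01, -2.10276175e+01, -3.62462481e-02,
       -3.16149574e-01,  4.24045441e-02]), 'eef_pos': array([ 507.57683254, -290.40897931,   18.39895615]), 'tcp_rot': array([3.14098064e+00, 4.42145118e-04, 1.70477668e+00]), 'contact_force': array([-0.8973338 ,  0.7532234 ,  5.92680815]), 'wrist_torque': array([0.12673453, 0.1563534 , 0.05665581]), 'grasp_force': 49.35855209827423, 'opening': 0.18882128409172064} 8.0
```

```bash
python3 - <<'E'
from h import *
go(507.6,-290.4,330); go(580,333,330,1.692+np.pi)
E
```

```text
dp [-1.000e-01  2.000e-01 -3.116e+02] yaw 0
dp [ 608.   155.2 -311.8] yaw -179.3
```

>>> carry_out(
  targets=[
    {"dp": [0,0,-20],"yaw": 0},
    {"dp": [0,0,-60],"yaw": 0},
    {"dp": [0,0,-110],"yaw": 0},
    {"dp": [0,0,-160],"yaw": 0},
    {"dp": [0,0,-210],"yaw": -5},
    {"dp": [0,0,-260],"yaw": -15},
    {"dp": [0,0,-300],"yaw": -25},
    {"dp": [0,0,-312],"yaw": -35},
    {"dp": [0,0,-312],"yaw": -35},
  ],
)

```text
clock: 5.65
eef_pos: [507.0, -290.1, 331.3]
tcp_rot: [3.141, 0.002, 2.314]
contact_force: [0.4, 0.5, -6.0]
opening: 0.196
grasp_force: 50.4
```

```bash
python3 - <<'E'
from h import *
go(580,333,330,1.692+np.pi)
E
```

```text
dp [409.2 475.6   0.9] yaw -144.3
```

>>> carry_out(
  targets=[
    {"dp": [30,35,0],"yaw": -10},
    {"dp": [68,79,0],"yaw": -20},
    {"dp": [106,123,0],"yaw": -30},
    {"dp": [144,167,0],"yaw": -40},
    {"dp": [182,211,0],"yaw": -50},
    {"dp": [220,255,0],"yaw": -60},
    {"dp": [258,299,0],"yaw": -70},
    {"dp": [296,344,0],"yaw": -80},
    {"dp": [334,388,0],"yaw": -90},
    {"dp": [372,432,0],"yaw": -100},
    {"dp": [400,465,0],"yaw": -110},
    {"dp": [409,476,0],"yaw": -120},
  ],
)

```text
clock: 7.15
eef_pos: [578.8, 335.6, 327.7]
tcp_rot: [3.139, -0.002, -1.87]
contact_force: [0.1, -0.6, -5.5]
opening: 0.195
grasp_force: 50.6
```

>>> carry_out(
  targets=[
    {"dp": [0,0,0],"yaw": -10},
    {"dp": [0,0,0],"yaw": -18},
    {"dp": [0,0,0],"yaw": -24.3},
    {"dp": [0,0,0],"yaw": -24.3},
  ],
)

```text
clock: 7.65
eef_pos: [579.1, 332.7, 328.4]
tcp_rot: [3.139, -0.001, -1.453]
contact_force: [-0.7, -0.1, -6.2]
opening: 0.191
grasp_force: 50.6
```

```bash
python3 - <<'E'
from h import *
s=r.sense(); print(s['clock'],s['qpos'],s['eef_pos'],s['tcp_rot'])
go(580,333,175,1.692+np.pi)
E
```

```text
7.65 [ 5.19219804e-01  3.57084335e-01  1.42997167e+00 -1.34135674e-05
  1.35727073e+00 -2.73988934e+00] [579.12804141 332.70956806 328.36225218] [ 3.13908134e+00 -1.08104622e-03 -1.45327562e+00]
dp [ -0.4  -1.3 153.4] yaw -0.2
```

>>> carry_out(
  targets=[
    {"dp": [0,-1,50],"yaw": 0},
    {"dp": [0,-1,100],"yaw": 0},
    {"dp": [0,-1,140],"yaw": 0},
    {"dp": [0,-1,155],"yaw": 0},
    {"dp": [0,-1,162],"yaw": 0},
    {"dp": [0,-1,162],"yaw": 0},
  ],
  grip_force=35,
)

```text
clock: 8.4
eef_pos: [581.5, 333.6, 168.8]
tcp_rot: [-3.14, 0.001, -1.45]
contact_force: [0.8, -0.2, -4.4]
opening: 0.194
grasp_force: 50.6
```

>>> carry_out(
  targets=[
    {"dp": [0,0,5],"yaw": 0},
    {"dp": [0,0,10],"yaw": 0},
    {"dp": [0,0,15],"yaw": 0},
    {"dp": [0,0,15],"yaw": 0},
  ],
)

```text
clock: 8.9
eef_pos: [581.5, 333.9, 153.4]
tcp_rot: [-3.14, 0.001, -1.449]
contact_force: [-0.1, 4.2, -0.2]
opening: 0.191
grasp_force: 51.4
```

```bash
python3 - <<'E'
from h import *
s=r.sense(); print(s['eef_pos'],s['contact_force'],s['wrist_torque'])
a=r.grab_frame("scene")[60:260,300:560]; b=r.grab_frame("wrist")
a=cv2.resize(a,None,fx=2,fy=2)
o=np.zeros((480,800,3),np.uint8); o[:400,:520]=a; o[:,520:]=cv2.resize(b,(373,280))[:280,46:326].repeat(1,0).copy() if 0 else np.pad(cv2.resize(b,(280,210)),((0,270),(0,0),(0,0)))
cv2.imwrite("pics/t1.png",o[:,:,::-1])
E
```

```text
[581.45259792 333.94562088 153.37956168] [-0.11955329  4.20827821 -0.21297314] [ 0.26680393 -0.02242484  0.06443309]
```

View pics/t1.png

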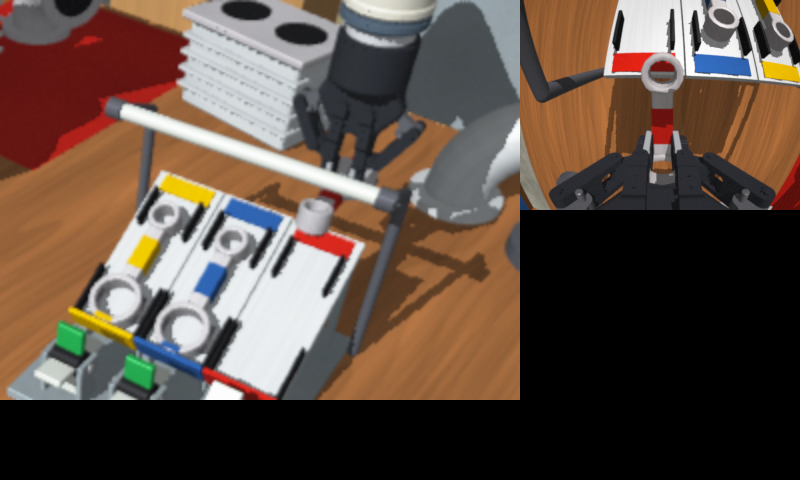

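The small end rests on the red bay's head edge, at about (457,167) in the scene view, and the rod is square to it. I'll press straight down so the rod pivots in the pads.

>>> carry_out(
  targets=[
    {"dp": [0,0,4],"yaw": 0},
    {"dp": [0,0,8],"yaw": 0},
    {"dp": [0,0,12],"yaw": 0},
    {"dp": [0,0,16],"yaw": 0},
    {"dp": [0,0,20],"yaw": 0},
    {"dp": [0,0,20],"yaw": 0},
  ],
)

```text
clock: 9.75
eef_pos: [581.2, 334.0, 132.7]
tcp_rot: [-3.141, 0.001, -1.449]
contact_force: [0.0, 6.3, 0.3]
opening: 0.191
grasp_force: 51.7
```

>>> carry_out(
  targets=[
    {"dp": [0,0,4],"yaw": 0},
    {"dp": [0,0,8],"yaw": 0},
    {"dp": [0,0,12],"yaw": 0},
    {"dp": [0,0,16],"yaw": 0},
    {"dp": [0,0,20],"yaw": 0},
    {"dp": [0,0,22],"yaw": 0},
    {"dp": [0,0,22],"yaw": 0},
  ],
)

```text
clock: 10.62
eef_pos: [580.7, 333.3, 110.5]
tcp_rot: [3.141, 0.0, -1.449]
contact_force: [-1.2, 2.1, 0.4]
opening: 0.191
grasp_force: 55.9
```

```bash
python3 - <<'E'
from h import *
s=r.sense(); print(s['eef_pos'],s['contact_force'],s['wrist_torque'],s['clock'])
a=r.grab_frame("scene")[60:260,350:550]; c=r.get_calibration("wrist"); b=r.grab_frame("wrist"); np.save("w2.npy",c,allow_pickle=True)
o=np.hstack([cv2.resize(a,(400,400)),cv2.resize(b[100:420,160:480],(400,400))])
cv2.imwrite("pics/t2.png",o[:,:,::-1])
E
```

```text
[580.7232997  333.33661523 110.54951348] [-1.15010039  2.0659032   0.42805927] [-0.02735388 -0.02725735 -0.01892036] 10.625
```

View pics/t2.png

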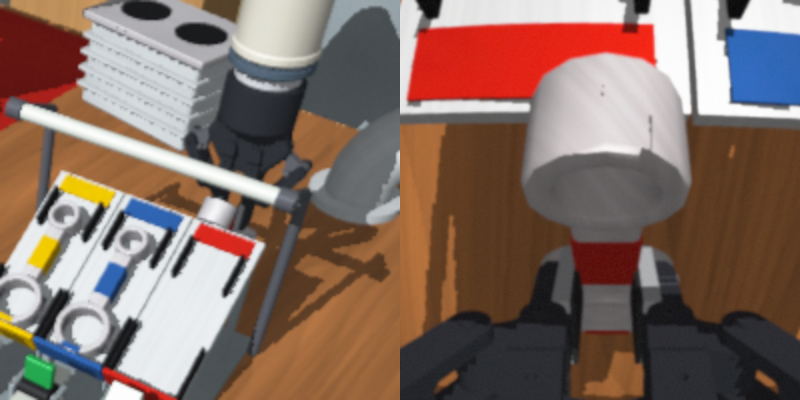

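```bash
python3 - <<'E'
from h import *
c=np.load("w2.npy",allow_pickle=True).item(); s=r.sense(); p=s['eef_pos']+[0,0,-2.5]
e=np.array([np.cos(s['tcp_rot'][2]),np.sin(s['tcp_rot'][2]),0]); k=np.array([0,0,1.])
for al in range(25,60,5):
    C,S=np.cos(np.radians(al)),np.sin(np.radians(al))
    f=lambda x,z: p+(x*C-z*S)*e+(x*S+z*C)*k
    print(al,proj("wrist",[f(65,8),f(82,-16),f(48,8)],c).round(0).tolist())
E
```

```text
25 [[322.0, 215.0], [322.0, 124.0], [322.0, 258.0]]
30 [[322.0, 231.0], [322.0, 130.0], [322.0, 270.0]]
35 [[322.0, 249.0], [322.0, 140.0], [322.0, 282.0]]
40 [[322.0, 268.0], [322.0, 154.0], [322.0, 296.0]]
45 [[322.0, 290.0], [322.0, 171.0], [322.0, 310.0]]
50 [[322.0, 313.0], [322.0, 193.0], [322.0, 324.0]]
55 [[322.0, 336.0], [321.0, 219.0], [322.0, 339.0]]
```

>>> carry_out(
  targets=[
    {"dp": [0,0,4],"yaw": 0},
    {"dp": [0,0,8],"yaw": 0},
    {"dp": [0,0,11],"yaw": 0},
    {"dp": [0,0,11],"yaw": 0},
  ],
)

```text
clock: 11.22
eef_pos: [580.8, 333.4, 99.3]
tcp_rot: [3.141, 0.0, -1.449]
contact_force: [-0.2, 4.3, -0.9]
opening: 0.192
grasp_force: 56.2
```

```bash
python3 - <<'E'
from h import *
s=r.sense(); print(s['eef_pos'],s['contact_force'],s['wrist_torque'],s['clock'])
b=r.grab_frame("wrist")
# small-end outline: bright grey pixels in centre column
cv2.imwrite("pics/t3.png",b[:,:,::-1]); col=b[120:380,316:332].mean((1)).astype(int)
for i in range(0,260,6): print(120+i,col[i].tolist(),end='; ')
go(580.7,333.3,330)
E
```

```text
[580.75588265 333.3881604   99.31186158] [-0.18891318  4.25275992 -0.93549104] [ 0.30490338 -0.04497445  0.04490652] 11.225
120 [234, 35, 21]; 126 [235, 35, 21]; 132 [235, 35, 20]; 138 [235, 36, 20]; 144 [236, 37, 22]; 150 [236, 37, 21]; 156 [237, 37, 21]; 162 [237, 37, 21]; 168 [222, 187, 187]; 174 [216, 210, 211]; 180 [218, 212, 212]; 186 [222, 216, 217]; 192 [228, 222, 223]; 198 [232, 227, 228]; 204 [235, 230, 231]; 210 [237, 232, 233]; 216 [239, 235, 235]; 222 [242, 238, 238]; 228 [245, 242, 242]; 234 [247, 245, 245]; 240 [249, 246, 246]; 246 [250, 247, 247]; 252 [250, 247, 248]; 258 [248, 245, 245]; 264 [106, 102, 103]; 270 [89, 86, 85]; 276 [102, 99, 99]; 282 [102, 98, 99]; 288 [100, 97, 97]; 294 [101, 97, 98]; 300 [98, 95, 95]; 306 [93, 58, 57]; 312 [87, 15, 10]; 318 [87, 13, 11]; 324 [86, 15, 13]; 330 [91, 88, 88]; 336 [106, 103, 103]; 342 [99, 95, 96]; 348 [100, 96, 97]; 354 [88, 52, 29]; 360 [88, 55, 31]; 366 [87, 55, 31]; 372 [86, 55, 31]; 378 [85, 54, 31]; dp [ 1.000e-01  2.000e-01 -2.306e+02] yaw 0
```

>>> carry_out(
  targets=[
    {"dp": [-4,0,-15],"yaw": 0},
    {"dp": [-8,0,-50],"yaw": 0},
    {"dp": [-10,0,-100],"yaw": 0},
    {"dp": [-10,0,-150],"yaw": 0},
    {"dp": [-10,0,-200],"yaw": 5},
    {"dp": [-10,0,-240],"yaw": 15},
    {"dp": [-10,0,-250],"yaw": 25},
    {"dp": [-10,0,-250],"yaw": 35},
    {"dp": [-10,0,-250],"yaw": 40},
    {"dp": [-10,0,-250],"yaw": 40},
  ],
)

```text
clock: 12.52
eef_pos: [579.1, 342.7, 349.8]
tcp_rot: [3.141, -0.001, -2.147]
contact_force: [-0.1, -0.3, -5.2]
opening: 0.191
grasp_force: 56.2
```

```bash
python3 - <<'E'
from h import *
s=r.sense(); print(s['eef_pos'],s['contact_force'],s['wrist_torque'],s['qpos'])
go(627,103.7,350,1.692)
E
```

```text
[579.11155156 342.70593364 349.78071892] [-0.07534099 -0.28516242 -5.21797196] [ 0.05757838 -0.03617993  0.07262509] [ 5.32259658e-01  3.53148793e-01  1.39032561e+00 -2.77893747e-04
  1.39949633e+00 -2.03344178e+00]
dp [ 174.4 -170.3   -0. ] yaw 140.1
```

>>> carry_out(
  targets=[
    {"dp": [15,-14,0],"yaw": 10},
    {"dp": [30,-29,0],"yaw": 20},
    {"dp": [48,-46,0],"yaw": 30},
    {"dp": [64,-62,0],"yaw": 40},
    {"dp": [80,-78,0],"yaw": 50},
    {"dp": [96,-94,0],"yaw": 60},
    {"dp": [112,-110,0],"yaw": 70},
    {"dp": [128,-126,0],"yaw": 80},
    {"dp": [144,-142,0],"yaw": 90},
    {"dp": [160,-156,0],"yaw": 100},
    {"dp": [170,-166,0],"yaw": 110},
    {"dp": [174.4,-170.3,0],"yaw": 120},
  ],
)

```text
clock: 14.02
eef_pos: [627.1, 103.0, 349.8]
tcp_rot: [-3.141, 0.0, 2.037]
contact_force: [-0.6, 0.0, -6.4]
opening: 0.195
grasp_force: 56.2
```

>>> carry_out(
  targets=[
    {"dp": [0,0,0],"yaw": 10},
    {"dp": [0,0,0],"yaw": 19},
    {"dp": [0,0,0],"yaw": 20.1},
    {"dp": [0,0,0],"yaw": 20.1},
    {"dp": [0,0,0],"yaw": 20.1},
  ],
)

```text
clock: 14.65
eef_pos: [627.4, 104.1, 349.8]
tcp_rot: [-3.141, 0.0, 1.693]
contact_force: [-0.4, -0.5, -6.7]
opening: 0.195
grasp_force: 56.2
```

```bash
python3 - <<'E'
from h import *
s=r.sense(); print(s['eef_pos'],s['tcp_rot'],s['contact_force'],s['wrist_torque'],s['qpos'])
go(627,103.7,150,1.692)
E
```

```text
[627.35007893 104.13613125 349.79684415] [-3.14139857e+00  1.18891480e-04  1.69335762e+00] [-0.40012803 -0.48128305 -6.6511911 ] [-0.08470899  0.01371109  0.01849076] [ 1.62193523e-01  2.90307812e-01  1.47688537e+00 -1.13281408e-04
  1.37459812e+00  3.96543343e-02]
dp [ -0.4  -0.4 199.8] yaw 0.1
```

>>> carry_out(
  targets=[
    {"dp": [0,-0.4,40],"yaw": 0},
    {"dp": [0,-0.4,90],"yaw": 0},
    {"dp": [0,-0.4,140],"yaw": 0},
    {"dp": [0,-0.4,180],"yaw": 0},
    {"dp": [0,-0.4,198],"yaw": 0},
    {"dp": [0,-0.4,200],"yaw": 0},
    {"dp": [10,-0.4,203],"yaw": 0},
    {"dp": [25,-0.4,208],"yaw": 0},
    {"dp": [37,-0.4,215],"yaw": 0},
    {"dp": [40,-0.4,218],"yaw": 0},
    {"dp": [40,-0.4,218],"yaw": 0},
  ],
)

```text
clock: 16.02
eef_pos: [621.9, 144.2, 131.5]
tcp_rot: [-3.141, 0.0, 1.692]
contact_force: [-0.2, -0.2, -5.5]
opening: 0.189
grasp_force: 56.2
```

```bash
python3 - <<'E'
from h import *
s=r.sense(); print(s['eef_pos'],s['contact_force'],s['wrist_torque'],s['clock'])
a=r.grab_frame("scene")[90:310,320:540]; c=r.get_calibration("wrist"); b=r.grab_frame("wrist"); np.save("w3.npy",c,allow_pickle=True)
o=np.zeros((560,800,3),np.uint8); o[:400,:400]=cv2.resize(a,(400,400)); o[:400,400:]=cv2.resize(b[80:400,160:480],(400,400))
cv2.imwrite("pics/t4.png",o[:400,:,::-1]); cv2.imwrite("pics/w4full.png",b[:,:,::-1])
R,o=slot(616.72,188.11,1.6918)
for p in [(-86.5,0,24),(34,-25,16),(34,25,16),(-27,-34,16),(-27,34,16),(89,0,122)]: print(p,proj("wrist",R.apply(p)+o,c)[0].round(0))
E
```

```text
[621.94875866 144.15264088 131.4719779 ] [-0.20337167 -0.15001964 -5.47058813] [-0.07547429  0.00567984 -0.03119099] 16.025
(-86.5, 0, 24) [326. 330.]
(34, -25, 16) [390. 159.]
(34, 25, 16) [263. 159.]
(-27, -34, 16) [393. 258.]
(-27, 34, 16) [260. 259.]
(89, 0, 122) [332. 334.]
```

View pics/t4.png

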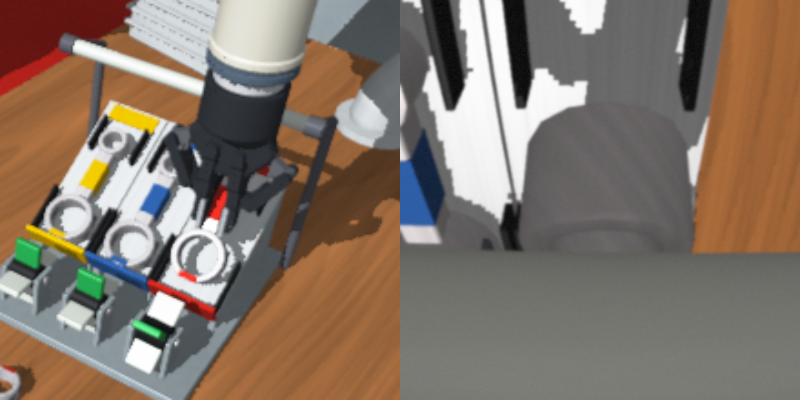

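```bash
python3 - <<'E'
from h import *
c=np.load("w3.npy",allow_pickle=True).item()
Rc=Ro.from_rotvec(c['rvec']); p=-Rc.inv().apply(c['tvec']); R,o=slot(616.72,188.11,1.6918)
E=Ro.from_euler('z',1.6918)
print("cam level/y/z rel slot",E.inv().apply(p-[o[0],o[1],0]),"tool",E.inv().apply([621.95-o[0],144.15-o[1],131.5]), "axis",E.inv().apply(Rc.inv().apply([0,0,1])))
b=cv2.imread("pics/w4full.png"); print([(i,b[i,326].tolist()) for i in range(270,480,15)])
K=np.array([[c['fx'],0,c['cx']],[0,c['fy'],c['cy']],[0,0,1]])
for z in (238,):
  for lv in (8,16,24): print(lv,proj("wrist",E.apply([lv,0,z])+[o[0],o[1],0],c))
E
```

```text
cam level/y/z rel slot [ 32.83198833   0.61326652 265.44540915] tool [-4.42698698e+01  1.14591999e-01  1.31500000e+02] axis [-3.05654417e-01  6.18856802e-04 -9.52142318e-01]
[(270, [101, 101, 106]), (285, [93, 98, 98]), (300, [101, 108, 106]), (315, [108, 114, 112]), (330, [112, 117, 117]), (345, [114, 120, 119]), (360, [115, 121, 121]), (375, [118, 123, 123]), (390, [117, 122, 123]), (405, [115, 120, 120]), (420, [114, 120, 120]), (435, [112, 118, 117]), (450, [101, 107, 107]), (465, [23, 21, 21])]
8 [[331.60082181 402.72043782]]
16 [[332.33786252 333.85165495]]
24 [[333.00661002 245.11270814]]
```

>>> carry_out(
  targets=[
    {"dp": [2,0,4],"yaw": 0},
    {"dp": [4,0,10],"yaw": 0},
    {"dp": [6,0,17],"yaw": 0},
    {"dp": [6,0,20],"yaw": 0},
    {"dp": [6,0,20],"yaw": 0},
  ],
)

```text
clock: 16.75
eef_pos: [621.4, 149.5, 111.6]
tcp_rot: [-3.141, 0.001, 1.691]
contact_force: [0.2, -1.3, -5.3]
opening: 0.192
grasp_force: 56.6
```

>>> carry_out(
  targets=[
    {"dp": [0,0,3],"yaw": 0},
    {"dp": [0,0,6],"yaw": 0},
    {"dp": [0,0,6],"yaw": 0},
  ],
)

```text
clock: 17.12
eef_pos: [623.0, 149.7, 106.9]
tcp_rot: [3.138, 0.0, 1.691]
contact_force: [2.0, -2.5, 4.4]
opening: 0.194
grasp_force: 56.7
```

>>> carry_out(
  targets=[
    {"dp": [0,0,0],"yaw": 0},
    {"dp": [0,0,0],"yaw": 0},
    {"dp": [0,0,2],"yaw": 0},
    {"dp": [0,0,4],"yaw": 0},
    {"dp": [0,0,4],"yaw": 0},
  ],
  fingers=-1,
  grip_force=25,
)

```text
clock: 17.75
eef_pos: [622.5, 151.8, 103.3]
tcp_rot: [3.139, -0.003, 1.69]
contact_force: [-0.7, 7.2, 12.6]
opening: 0.193
grasp_force: 56.9
```

>>> carry_out(
  targets=[
    {"dp": [0,0,2],"yaw": 0},
    {"dp": [0,0,4],"yaw": 0},
    {"dp": [0,0,4],"yaw": 0},
  ],
)

```text
clock: 18.12
eef_pos: [622.7, 153.4, 100.2]
tcp_rot: [3.138, -0.005, 1.69]
contact_force: [-3.3, 14.4, 18.5]
opening: 0.189
grasp_force: 59.9
```

```bash
python3 - <<'E'
from h import *
s=r.sense(); print(s)
cv2.imwrite("pics/s5.png",r.grab_frame("scene")[:,:,::-1]); cv2.imwrite("pics/w5.png",r.grab_frame("wrist")[:,:,::-1])
E
```

```text
{'clock': 18.125, 'qpos': array([0.236803  , 0.52748185, 1.70534627, 0.00591769, 0.90438258,
       0.11423561]), 'qvel': array([ 0.00123383,  0.00147846,  0.00152464, -0.0034787 , -0.00174464,
       -0.00041   ]), 'joint_efforts': array([-9.13702548e+00, -5.48582411e+01, -2.16715246e+01, -3.39966886e+00,
       -1.25860934e-03, -8.06825724e-02]), 'eef_pos': array([622.72805444, 153.42813842, 100.19117498]), 'tcp_rot': array([ 3.13777973, -0.00513563,  1.68972555]), 'contact_force': array([-3.28720732, 14.38500243, 18.54934613]), 'wrist_torque': array([ 1.7727299 ,  0.49124877, -0.05255052]), 'grasp_force': 59.86012101173401, 'opening': 0.18940673576447317}
```

>>> carry_out(
  targets=[
    {"dp": [-1,0,0],"yaw": 0},
    {"dp": [-2,0,0],"yaw": 0},
    {"dp": [-2,0,0],"yaw": 0},
  ],
  fingers=-0.62,
  grip_force=20,
)

```text
clock: 18.6
eef_pos: [622.9, 152.9, 100.6]
tcp_rot: [3.137, -0.007, 1.689]
contact_force: [-3.9, 20.9, 20.6]
opening: 0.192
grasp_force: 59.3
```

>>> carry_out(
  targets=[
    {"dp": [0,0,0],"yaw": 0},
    {"dp": [0,0,0],"yaw": 0},
  ],
  fingers=-0.595,
)

```text
clock: 18.85
eef_pos: [622.8, 152.9, 100.2]
tcp_rot: [3.138, -0.007, 1.689]
contact_force: [-4.3, 20.4, 18.3]
opening: 0.205
grasp_force: 30.0
```

>>> carry_out(
  targets=[
    {"dp": [0,0,0],"yaw": 0},
    {"dp": [0,0,0],"yaw": 0},
  ],
  fingers=-0.585,
)

```text
clock: 19.1
eef_pos: [622.7, 152.9, 100.0]
tcp_rot: [3.138, -0.007, 1.689]
contact_force: [-3.0, 21.2, 16.1]
opening: 0.208
grasp_force: 19.0
```

```bash
python3 - <<'E'
from h import *
s=r.sense(); print(s['eef_pos'],s['contact_force'],s['grasp_force'],s['opening'],s['clock'])
cv2.imwrite("pics/s6.png",r.grab_frame("scene")[:,:,::-1])
E
```

```text
[622.73469363 152.8511803  100.009051  ] [-2.96938652 21.16986725 16.08864914] 18.987859189510345 0.20848911505974943 19.1
```

>>> carry_out(
  targets=[
    {"dp": [-1,0,-1.5],"yaw": 0},
    {"dp": [-1,0,-3],"yaw": 0},
    {"dp": [-1,0,-4],"yaw": 0},
    {"dp": [-1,0,-4],"yaw": 0},
  ],
  fingers=-0.575,
)

```text
clock: 19.65
eef_pos: [621.9, 151.0, 102.4]
tcp_rot: [3.14, -0.006, 1.69]
contact_force: [-1.0, 17.7, 4.8]
opening: 0.215
grasp_force: 9.1
```

```bash
python3 - <<'E'
from h import *
s=r.sense(); print(s['eef_pos'],s['contact_force'],s['grasp_force'],s['opening'],s['clock'])
im=r.grab_frame("scene")
cv2.imwrite("pics/s7.png",im[:,:,::-1])
R,o=slot(616.72,188.11,1.6918); P=lambda p: proj("scene",R.apply(p)+o)[0].round(1)
# predicted big-end top-ring centre and red-band for several lifts phi about the lip corner
for ph in (0,5,10,15):
    q=Ro.from_euler('y',-ph,degrees=True); print(ph,[P(q.apply(np.array(v)+[86,0,0])+[-86.5,0,0]).tolist() for v in [(-58,0,24),(-86,0,24),(-30,0,24)]])
E
```

```text
[621.86649299 151.04371204 102.36678166] [-0.99500722 17.67428445  4.80902151] 9.1255471855402 0.21470464582758844 19.65
0 [[427.5, 238.1], [420.8, 250.5], [434.0, 225.8]]
5 [[426.9, 238.6], [420.3, 251.5], [433.4, 225.9]]
10 [[426.3, 239.3], [419.9, 252.4], [432.7, 226.2]]
15 [[425.6, 240.1], [419.4, 253.4], [431.8, 226.7]]
```

>>> carry_out(
  targets=[
    {"dp": [1,0,-2],"yaw": 0},
    {"dp": [2,0,-3],"yaw": 0},
    {"dp": [2,0,-4],"yaw": 0},
    {"dp": [2,0,-4],"yaw": 0},
  ],
)

```text
clock: 20.2
eef_pos: [621.0, 150.1, 105.0]
tcp_rot: [-3.141, -0.002, 1.69]
contact_force: [1.2, 5.7, -3.3]
opening: 0.216
grasp_force: 7.5
```

```bash
python3 - <<'E'
from h import *
s=r.sense(); print(s['eef_pos'],s['contact_force'],s['grasp_force'],s['opening'],s['clock'])
b=r.grab_frame("wrist"); cv2.imwrite("pics/w7.png",b[:,:,::-1])
c=r.get_calibration("wrist"); R,o=slot(616.72,188.11,1.6918)
# where small end's far lower rim / top rims would appear vs lift phi
for ph in (0,5,10,15):
    q=Ro.from_euler('y',-ph,degrees=True); print(ph,[proj("wrist",R.apply(q.apply(np.array(v)+[86,0,0])+[-86.5,0,0])+o,c)[0].round(0).tolist() for v in [(64,0,0),(64,0,24),(30,0,24)]])
g=cv2.cvtColor(b,cv2.COLOR_RGB2GRAY); print(g[60:480:8,324].tolist())
E
```

```text
[621.02085538 150.11102065 105.04075037] [ 1.16647884  5.69050975 -3.27325928] 7.519889664032462 0.2159687258591612 20.2
0 [[328.0, 80.0], [328.0, 115.0], [328.0, 210.0]]
5 [[328.0, 99.0], [329.0, 150.0], [328.0, 239.0]]
10 [[328.0, 126.0], [329.0, 196.0], [328.0, 271.0]]
15 [[329.0, 163.0], [329.0, 254.0], [328.0, 306.0]]
[107, 106, 107, 106, 107, 107, 107, 108, 108, 107, 108, 106, 100, 102, 103, 101, 103, 102, 105, 104, 99, 91, 105, 100, 101, 106, 103, 98, 94, 78, 85, 88, 88, 92, 222, 148, 101, 99, 128, 108, 123, 121, 120, 119, 18, 114, 25, 22, 16, 24, 22, 22, 24]
```

>>> carry_out(
  targets=[
    {"dp": [0,0,0],"yaw": 0},
    {"dp": [0,0,-2],"yaw": 0},
    {"dp": [0,0,-4],"yaw": 0},
    {"dp": [0,0,-4],"yaw": 0},
  ],
  fingers=-0.568,
)

```text
clock: 20.75
eef_pos: [621.6, 148.6, 109.9]
tcp_rot: [-3.141, 0.0, 1.691]
contact_force: [-0.7, -0.2, -0.6]
opening: 0.221
grasp_force: 0.0
```

```bash
cat > rim.py <<'E'
from h import *
s=r.sense(); print(s['eef_pos'],s['contact_force'],s['grasp_force'],s['opening'],s['clock'])
b=r.grab_frame("wrist"); cv2.imwrite("pics/w_%d.png"%(1000*s['clock']),b[:,:,::-1])
c=r.get_calibration("wrist"); R,o=slot(616.72,188.11,1.6918)
for ph in (0,5,10,15):
    q=Ro.from_euler('y',-ph,degrees=True); print(ph,[proj("wrist",R.apply(q.apply(np.array(v)+[86,0,0])+[-86.5,0,0])+o,c)[0].round(0).tolist() for v in [(64,0,0),(64,0,24),(30,0,24)]])
g=b[:,300:350].astype(int); m=g.mean(1); print("red rows",[i for i in range(480) if m[i,0]-m[i,1]>40][:3],[i for i in range(480) if m[i,0]-m[i,1]>40][-3:])
d=np.abs(np.diff(cv2.GaussianBlur(m.mean(1).reshape(-1,1),(1,5),0)[:,0])); print("edges",[(i,round(d[i],1)) for i in range(40,470) if d[i]>1.5 and d[i]==d[max(0,i-6):i+7].max()])
E
python3 rim.py
```

```text
[621.5812257  148.61995439 109.91700678] [-0.65634001 -0.16870907 -0.55253114] 0.0 0.22135549404511984 20.75
0 [[327.0, 78.0], [327.0, 110.0], [327.0, 203.0]]
5 [[327.0, 95.0], [327.0, 143.0], [327.0, 230.0]]
10 [[327.0, 121.0], [328.0, 187.0], [327.0, 261.0]]
15 [[327.0, 155.0], [328.0, 241.0], [327.0, 294.0]]
red rows [0, 1, 2] [362, 363, 364]
edges [(41, np.float64(16.0)), (142, np.float64(1.8)), (222, np.float64(4.0)), (233, np.float64(12.8)), (262, np.float64(1.5)), (290, np.float64(21.2)), (310, np.float64(25.6)), (318, np.float64(22.6)), (357, np.float64(13.0)), (399, np.float64(24.2)), (408, np.float64(21.7)), (421, np.float64(23.2))]
```

```bash
python3 - <<'E'
from h import *
s=r.grab_frame("scene"); b=cv2.imread("pics/w_20750.png")[:,:,::-1]; t=r.grab_frame("top")
o=np.zeros((600,800,3),np.uint8)
o[:300,:400]=cv2.resize(s[190:300,370:517],(400,300),interpolation=cv2.INTER_CUBIC)
o[300:,:400]=cv2.resize(t[150:235,135:248],(400,300),interpolation=cv2.INTER_CUBIC)
o[:,400:]=cv2.resize(b[:,166:486],(400,600))
cv2.imwrite("pics/t6.png",o[:,:,::-1])
E
```

```text
(no output)
```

View pics/t6.png

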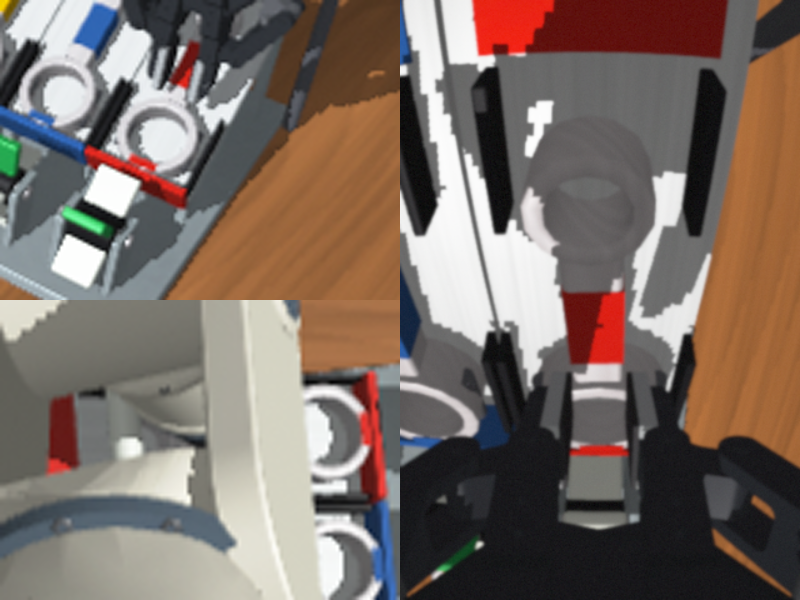

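>>> carry_out(
  targets=[
    {"dp": [0,0,0],"yaw": 0},
    {"dp": [1,0,4],"yaw": 0},
    {"dp": [2,0,8],"yaw": 0},
    {"dp": [2,0,12],"yaw": 0},
    {"dp": [2,0,12],"yaw": 0},
  ],
  fingers=-0.45,
)

```text
clock: 21.52
eef_pos: [621.7, 150.9, 98.6]
tcp_rot: [3.141, -0.0, 1.691]
contact_force: [-2.4, -0.5, 10.7]
opening: 0.275
grasp_force: 5.4
```

```bash
python3 rim.py
```

```text
[621.68273775 150.94026005  98.64756036] [-2.39311239 -0.46055048 10.70954104] 5.394404288381338 0.27529710267197793 21.525
0 [[326.0, 80.0], [326.0, 117.0], [326.0, 218.0]]
5 [[326.0, 100.0], [326.0, 155.0], [326.0, 248.0]]
10 [[326.0, 129.0], [326.0, 207.0], [326.0, 282.0]]
15 [[326.0, 169.0], [327.0, 270.0], [326.0, 319.0]]
red rows [0, 1, 2] [377, 378, 379]
edges [(153, np.float64(1.7)), (233, np.float64(3.6)), (249, np.float64(13.6)), (259, np.float64(1.9)), (307, np.float64(25.1)), (327, np.float64(29.2)), (335, np.float64(24.7)), (372, np.float64(16.9)), (412, np.float64(24.4))]
```

>>> carry_out(
  targets=[
    {"dp": [0,0,-1],"yaw": 0},
    {"dp": [0,0,-1.5],"yaw": 0},
    {"dp": [0,0,-1.5],"yaw": 0},
    {"dp": [0,0,-1.5],"yaw": 0},
  ],
  fingers=-0.6,
  grip_force=20,
)

```text
clock: 22.08
eef_pos: [621.6, 150.9, 99.6]
tcp_rot: [3.141, -0.0, 1.691]
contact_force: [-2.7, 0.6, 7.3]
opening: 0.204
grasp_force: 18.6
```

```bash
cat >> rim.py <<'E'
# band (red) edges on the beam centre: fit rod shift dx & phi? report band rows predicted for flat home
for ph in (0,3,6):
    q=Ro.from_euler('y',-ph,degrees=True); print("band",ph,[proj("wrist",R.apply(q.apply(np.array(v)+[86,0,0])+[-86.5,0,0])+o,c)[0].round(0).tolist() for v in [(14,0,21),(-14,0,21),(64,0,0)]])
hs=cv2.cvtColor(b,cv2.COLOR_RGB2HSV); mk=((hs[...,0]<8)|(hs[...,0]>172))&(hs[...,1]>150)&(hs[...,2]>60); mk[:200]=0
n,l,st,ce=cv2.connectedComponentsWithStats(mk.astype(np.uint8)); print([ (st[i].tolist(),ce[i].round(1).tolist()) for i in range(1,n) if st[i,4]>150])
E
python3 rim.py
```

```text
[621.64618542 150.89502971  99.58995307] [-2.67191875  0.6259853   7.30619627] 18.647742331959307 0.20391541982915318 22.075
0 [[326.0, 80.0], [326.0, 117.0], [326.0, 217.0]]
5 [[326.0, 100.0], [326.0, 155.0], [326.0, 247.0]]
10 [[326.0, 129.0], [327.0, 205.0], [326.0, 281.0]]
15 [[326.0, 169.0], [327.0, 268.0], [326.0, 318.0]]
red rows [0, 1, 2] [376, 377, 378]
edges [(40, np.float64(16.2)), (152, np.float64(2.1)), (227, np.float64(2.6)), (248, np.float64(14.5)), (258, np.float64(1.7)), (305, np.float64(21.4)), (326, np.float64(24.8)), (333, np.float64(22.9)), (371, np.float64(13.0)), (411, np.float64(24.4))]
band 0 [[326.0, 245.0], [326.0, 292.0], [326.0, 80.0]]
band 3 [[326.0, 259.0], [326.0, 302.0], [326.0, 91.0]]
band 6 [[326.0, 274.0], [326.0, 311.0], [326.0, 105.0]]
[([297, 247, 54, 60, 2790], [324.3, 276.2]), ([301, 371, 48, 7, 301], [325.0, 374.2])]
```

>>> carry_out(
  targets=[
    {"dp": [0,0,1],"yaw": 0},
    {"dp": [0,0,1.5],"yaw": 0},
    {"dp": [0,0,1.5],"yaw": 0},
  ],
)

```text
clock: 22.5
eef_pos: [621.7, 150.9, 99.5]
tcp_rot: [3.141, -0.0, 1.691]
contact_force: [-5.6, -0.4, 18.8]
opening: 0.205
grasp_force: 21.2
```

```bash
cat >> rim.py <<'E'
print("ringlow",proj("wrist",[R.apply(v)+o for v in [(-86,0,24),(-86,0,12),(-86,0,0),(-86.5,0,24)]],c).round(0).tolist())
E
python3 rim.py | tail -6
```

```text
edges [(40, np.float64(16.1)), (97, np.float64(1.6)), (152, np.float64(2.0)), (227, np.float64(2.9)), (248, np.float64(14.8)), (258, np.float64(1.7)), (306, np.float64(22.3)), (326, np.float64(23.2)), (333, np.float64(22.9)), (371, np.float64(14.5)), (412, np.float64(24.3))]
band 0 [[326.0, 245.0], [326.0, 292.0], [326.0, 80.0]]
band 3 [[326.0, 259.0], [326.0, 302.0], [326.0, 91.0]]
band 6 [[326.0, 274.0], [326.0, 312.0], [326.0, 105.0]]
[([297, 247, 54, 60, 2768], [324.3, 276.4]), ([301, 371, 48, 7, 297], [325.2, 374.3])]
ringlow [[326.0, 370.0], [326.0, 351.0], [326.0, 332.0], [326.0, 370.0]]
```

>>> carry_out(
  targets=[
    {"dp": [0,0,0],"yaw": 0},
    {"dp": [0,0,-3],"yaw": 0},
    {"dp": [0,0,-3],"yaw": 0},
    {"dp": [0,0,-3],"yaw": 0},
  ],
  fingers=-0.4,
)

```text
clock: 23.05
eef_pos: [621.1, 150.7, 100.4]
tcp_rot: [-3.141, 0.0, 1.691]
contact_force: [0.1, -0.5, -0.8]
opening: 0.296
grasp_force: 0.0
```

```bash
python3 rim.py
```

```text
[621.12907543 150.68995782 100.35920708] [ 0.06889446 -0.46271806 -0.82351907] 0.0 0.29576879834510167 23.05
0 [[327.0, 80.0], [328.0, 116.0], [328.0, 216.0]]
5 [[328.0, 100.0], [328.0, 154.0], [328.0, 246.0]]
10 [[328.0, 128.0], [329.0, 204.0], [328.0, 279.0]]
15 [[328.0, 168.0], [329.0, 266.0], [328.0, 316.0]]
red rows [0, 1, 2] [375, 376, 377]
edges [(40, np.float64(16.2)), (97, np.float64(1.5)), (152, np.float64(2.1)), (227, np.float64(5.0)), (246, np.float64(18.0)), (260, np.float64(1.8)), (304, np.float64(26.1)), (325, np.float64(29.4)), (332, np.float64(25.2)), (369, np.float64(17.2)), (410, np.float64(25.1))]
band 0 [[327.0, 244.0], [327.0, 291.0], [327.0, 80.0]]
band 3 [[327.0, 258.0], [327.0, 300.0], [328.0, 91.0]]
band 6 [[327.0, 273.0], [327.0, 310.0], [328.0, 105.0]]
[([299, 246, 53, 59, 2781], [325.6, 275.0]), ([290, 369, 70, 8, 438], [324.4, 373.3])]
ringlow [[327.0, 368.0], [327.0, 349.0], [327.0, 331.0], [327.0, 369.0]]
```

```bash
python3 - <<'E'
from h import *
c=r.get_calibration("wrist"); s=r.sense()
Rc=Ro.from_rotvec(c['rvec']); p=-Rc.inv().apply(c['tvec'])+np.array([621.58,148.62,109.9])-s['eef_pos']
c['tvec']=-Rc.apply(p)
R,o=slot(616.72,188.11,1.6918)
for ph in(0,2,4,6):
    q=Ro.from_euler('y',-ph,degrees=True); print(ph,proj("wrist",[R.apply(q.apply(np.array(v)+[86,0,0])+[-86.5,0,0])+o for v in [(64,0,0),(30,0,24),(17,0,21),(-17,0,21)]],c).round(0).tolist())
print("ribs",proj("wrist",[R.apply(v)+o for v in [(34,-25,0),(34,25,0),(34,-25,16),(34,25,16),(78,-25,16),(78,25,16),(78,-25,0),(78,25,0)]],c).round(0).tolist())
for n in ("w_20750","w_23050"):
    b=cv2.imread(f"pics/{n}.png"); g=cv2.cvtColor(b,cv2.COLOR_BGR2GRAY)
    print(n,g[60:230:4,322].tolist())
E
```

```text
0 [[327.0, 78.0], [327.0, 203.0], [327.0, 225.0], [327.0, 281.0]]
2 [[327.0, 84.0], [327.0, 213.0], [327.0, 233.0], [327.0, 287.0]]
4 [[327.0, 91.0], [327.0, 224.0], [327.0, 242.0], [327.0, 292.0]]
6 [[327.0, 100.0], [327.0, 236.0], [327.0, 252.0], [327.0, 298.0]]
ribs [[393.0, 152.0], [260.0, 152.0], [400.0, 178.0], [254.0, 178.0], [418.0, 55.0], [236.0, 55.0], [407.0, 39.0], [247.0, 39.0]]
w_20750 [105, 103, 102, 106, 104, 103, 104, 107, 101, 96, 96, 97, 101, 94, 97, 98, 99, 102, 100, 97, 93, 106, 109, 108, 106, 102, 100, 97, 96, 101, 96, 97, 96, 101, 98, 102, 99, 96, 95, 99, 98, 98, 99]
w_23050 [106, 104, 107, 106, 105, 106, 106, 105, 107, 102, 96, 100, 100, 100, 96, 101, 102, 100, 100, 100, 100, 98, 94, 108, 108, 110, 112, 105, 102, 99, 103, 100, 99, 100, 101, 104, 100, 101, 104, 102, 100, 95, 98]
```

>>> carry_out(
  targets=[
    {"dp": [0,0,-5],"yaw": 0},
    {"dp": [0,0,-15],"yaw": 0},
    {"dp": [-5,0,-30],"yaw": 0},
    {"dp": [-25,0,-50],"yaw": 0},
    {"dp": [-60,0,-65],"yaw": 0},
    {"dp": [-110,0,-75],"yaw": 0},
    {"dp": [-160,0,-75],"yaw": 0},
    {"dp": [-190,0,-75],"yaw": 0},
    {"dp": [-200,0,-75],"yaw": 0},
    {"dp": [-200,0,-75],"yaw": 0},
  ],
)

```text
clock: 24.35
eef_pos: [645.4, -48.5, 176.5]
tcp_rot: [3.141, -0.0, 1.689]
contact_force: [0.7, -0.3, 0.0]
opening: 0.302
grasp_force: 0.0
```

```bash
cat > g.py <<'E'
from h import *
s=r.sense(); print(s['eef_pos'],s['contact_force'],s['clock'])
X=(616.72,188.11,1.6918); R,o=slot(*X); E=Ro.from_euler('z',X[2]); o0=np.array([o[0],o[1],0])
for n in ("scene","top"):
    im=r.grab_frame(n); cv2.imwrite(f"pics/{n}_{int(s['clock']*1000)}.png",im[:,:,::-1])
    hs=cv2.cvtColor(im,cv2.COLOR_RGB2HSV); m=((hs[...,0]>50)&(hs[...,0]<75)&(hs[...,1]>120)&(hs[...,2]>50)).astype(np.uint8)
    k,l,st,ce=cv2.connectedComponentsWithStats(m); print(n,"green",[(st[i].tolist(),ce[i].round(1).tolist()) for i in range(1,k) if st[i,4]>12])
    print(" pred lobe tips red0,blue,yellow",proj(n,[E.apply([-145,y,88])+o0 for y in (0,78,156)]).round(1).tolist())
    m=(((hs[...,0]<8)|(hs[...,0]>172))&(hs[...,1]>150)&(hs[...,2]>60)).astype(np.uint8)
    k,l,st,ce=cv2.connectedComponentsWithStats(m); print(n,"red",[(st[i].tolist(),ce[i].round(1).tolist()) for i in range(1,k) if 12<st[i,4]<2000])
    print(" pred band top, lip, band at phi5",proj(n,[R.apply(v)+o for v in [(0,0,21),(-89.5,0,24),(0,0,28.5)]]).round(1).tolist())
    q=(((hs[...,0]>100)&(hs[...,0]<125))&(hs[...,1]>120)&(hs[...,2]>60)).astype(np.uint8)
    k,l,st,ce=cv2.connectedComponentsWithStats(q); print(n,"blue",[(st[i].tolist(),ce[i].round(1).tolist()) for i in range(1,k) if 30<st[i,4]<900], "pred blue band level rod",proj(n,[R.apply((0,78,21))+o]).round(1).tolist())
E
python3 g.py
```

```text
[645.43917707 -48.5427177  176.52032716] [ 0.72371734 -0.28080885  0.04778248] 24.35
scene green [([328, 221, 15, 17, 188], [335.0, 229.1]), ([362, 237, 15, 18, 189], [368.6, 245.6]), ([393, 266, 19, 11, 94], [401.7, 271.0])]
 pred lobe tips red0,blue,yellow [[409.1, 259.9], [371.3, 242.7], [336.2, 226.8]]
scene red [([298, 59, 9, 9, 44], [302.1, 63.7]), ([218, 94, 13, 10, 58], [224.3, 97.4]), ([447, 172, 30, 17, 239], [461.4, 180.2]), ([435, 206, 14, 15, 136], [442.0, 212.9]), ([411, 248, 28, 18, 160], [427.0, 257.1]), ([301, 309, 13, 17, 119], [307.8, 316.4]), ([246, 439, 20, 15, 256], [255.5, 446.1]), ([210, 443, 4, 10, 30], [211.9, 447.8])]
 pred band top, lip, band at phi5 [[441.2, 213.3], [420.1, 251.9], [441.0, 211.7]]
scene blue [([197, 75, 29, 19, 313], [210.4, 83.5]), ([435, 167, 6, 9, 34], [437.1, 170.8]), ([368, 231, 8, 7, 35], [371.6, 233.7]), ([388, 237, 12, 11, 79], [393.5, 242.6])] pred blue band level rod [[405.1, 199.0]]
top green [([270, 176, 11, 9, 78], [275.7, 179.9])]
 pred lobe tips red0,blue,yellow [[265.9, 181.3], [270.0, 218.8], [274.1, 256.9]]
top red [([235, 171, 4, 7, 14], [236.3, 174.4]), ([146, 176, 11, 29, 277], [150.9, 190.1]), ([443, 179, 13, 13, 95], [448.7, 185.1]), ([191, 183, 18, 11, 160], [199.0, 188.0]), ([347, 226, 8, 8, 54], [350.2, 229.7]), ([0, 408, 13, 7, 44], [3.9, 409.7]), ([54, 409, 78, 7, 279], [105.2, 410.9])]
 pred band top, lip, band at phi5 [[198.6, 187.1], [240.5, 186.5], [199.8, 186.3]]
top blue [([149, 215, 11, 30, 278], [153.9, 229.1]), ([195, 222, 17, 10, 156], [202.4, 226.4])] pred blue band level rod [[202.3, 225.4]]
```

>>> carry_out(
  targets=[
    {"dp": [0,0,20],"yaw": 0},
    {"dp": [0,0,50],"yaw": 0},
    {"dp": [0,0,80],"yaw": 0},
    {"dp": [0,0,94],"yaw": 0},
    {"dp": [0,0,96.5],"yaw": 0},
    {"dp": [10,0,96.5],"yaw": 0},
    {"dp": [25,0,96.5],"yaw": 0},
    {"dp": [40,0,96.5],"yaw": 0},
    {"dp": [43,0,96.5],"yaw": 0},
    {"dp": [43,0,96.5],"yaw": 0},
  ],
  fingers=-1,
  grip_force=40,
)

```text
clock: 25.7
eef_pos: [640.3, -4.6, 79.5]
tcp_rot: [3.141, 0.0, 1.692]
contact_force: [-0.3, -0.7, -0.4]
opening: -0.009
grasp_force: 0.0
```

>>> carry_out(
  targets=[
    {"dp": [5,0,0],"yaw": 0},
    {"dp": [10,0,0],"yaw": 0},
    {"dp": [15,0,0],"yaw": 0},
    {"dp": [20,0,0],"yaw": 0},
    {"dp": [25,0,0],"yaw": 0},
    {"dp": [28,0,0],"yaw": 0},
    {"dp": [28,0,0],"yaw": 0},
  ],
)

```text
clock: 26.58
eef_pos: [636.6, 23.2, 79.1]
tcp_rot: [-3.141, -0.0, 1.691]
contact_force: [-0.5, -1.2, -0.0]
opening: 0.0
grasp_force: 0.0
```

```bash
python3 g.py | grep -v blue; python3 -c "
from h import *
s=r.sense(); E=Ro.from_euler('z',1.6918); print(E.inv().apply(s['eef_pos']-[616.72,188.11,0]),s['opening'])"
```

```text
[636.57800353  23.19625181  79.07958299] [-0.48718986 -1.23751022 -0.01681932] 26.575
scene green [([328, 221, 15, 17, 188], [335.0, 229.1]), ([362, 237, 16, 18, 203], [369.1, 245.6]), ([411, 264, 4, 9, 14], [412.7, 268.4])]
scene red [([298, 59, 9, 9, 44], [302.1, 63.7]), ([218, 94, 13, 10, 59], [224.3, 97.5]), ([450, 173, 27, 16, 219], [462.6, 180.6]), ([438, 206, 11, 19, 122], [443.0, 214.6]), ([418, 248, 8, 6, 19], [420.8, 250.5]), ([430, 259, 9, 7, 34], [434.7, 262.3]), ([301, 309, 13, 17, 119], [307.8, 316.4]), ([246, 439, 20, 15, 256], [255.5, 446.1]), ([210, 443, 4, 10, 30], [211.9, 447.8])]
 pred band top, lip, band at phi5 [[441.2, 213.3], [420.1, 251.9], [441.0, 211.7]]
top green []
top red [([235, 171, 7, 14, 64], [238.5, 177.6]), ([146, 176, 11, 29, 277], [150.9, 190.1]), ([443, 179, 13, 13, 95], [448.7, 185.1]), ([191, 184, 7, 10, 61], [194.2, 188.2]), ([342, 226, 13, 9, 84], [348.0, 229.9]), ([319, 232, 4, 6, 13], [320.5, 234.5])]
 pred band top, lip, band at phi5 [[198.6, 187.1], [240.5, 186.5], [199.8, 186.3]]
[-166.35740589    0.20583694   79.0545192 ] 0.002019472058132628
```

>>> carry_out(
  targets=[
    {"dp": [3,0,0],"yaw": 0},
    {"dp": [6,0,0],"yaw": 0},
    {"dp": [6,0,0],"yaw": 0},
    {"dp": [6,0,0],"yaw": 0},
  ],
)

```text
clock: 27.18
eef_pos: [636.2, 28.7, 79.3]
tcp_rot: [3.141, -0.0, 1.691]
contact_force: [-0.4, -0.9, 2.3]
opening: 0.003
grasp_force: 0.7
```

>>> carry_out(
  targets=[
    {"dp": [-15,0,0],"yaw": 0},
    {"dp": [-45,0,0],"yaw": 0},
    {"dp": [-90,0,-10],"yaw": 0},
    {"dp": [-120,0,-60],"yaw": 0},
    {"dp": [-130,0,-90],"yaw": 0},
    {"dp": [-130,0,-90],"yaw": 0},
  ],
)

```text
clock: 27.92
eef_pos: [653.3, -102.5, 172.0]
tcp_rot: [3.137, 0.001, 1.689]
contact_force: [-0.2, -0.0, -0.6]
opening: 0.001
grasp_force: 0.0
```

```bash
python3 g.py; python3 - <<'E'
from h import *
E=Ro.from_euler('z',1.6918); o=np.array([616.72,188.11,0])
# green-lobe centroid-ish (mid of the outer front face, radius 27) for red at several angles, and blue/yellow at 0
for n in("scene","top"):
    for a in (-.4,-.2,0,.2,.4):
        f=lambda y: [E.apply([-145+rr*np.sin(a)-4*np.cos(a),y,55+rr*np.cos(a)+4*np.sin(a)])+o for rr in (14,40)]
        print(n,a,proj(n,f(0)).round(1).tolist(), proj(n,f(78)).round(1).tolist() if a==0 else "")
E
```

```text
[ 653.34137913 -102.45322315  172.01199352] [-0.19557922 -0.03251782 -0.64149845] 27.925
scene green [([328, 221, 14, 17, 162], [334.1, 229.4]), ([406, 264, 10, 8, 53], [410.9, 267.6])]
 pred lobe tips red0,blue,yellow [[409.1, 259.9], [371.3, 242.7], [336.2, 226.8]]
scene red [([298, 59, 9, 9, 44], [302.1, 63.7]), ([218, 94, 13, 10, 59], [224.3, 97.5]), ([447, 172, 30, 17, 239], [461.4, 180.2]), ([434, 206, 15, 19, 173], [441.4, 214.5]), ([421, 254, 18, 12, 108], [429.7, 259.4]), ([301, 309, 13, 17, 119], [307.8, 316.4]), ([246, 439, 20, 15, 256], [255.5, 446.1]), ([210, 443, 4, 10, 30], [211.9, 447.8])]
 pred band top, lip, band at phi5 [[441.2, 213.3], [420.1, 251.9], [441.0, 211.7]]
scene blue [([197, 77, 29, 17, 264], [210.2, 84.4]), ([425, 163, 16, 13, 120], [432.0, 169.1])] pred blue band level rod [[405.1, 199.0]]
top green [([262, 176, 8, 16, 98], [265.2, 183.7]), ([268, 214, 3, 8, 16], [269.0, 216.8])]
 pred lobe tips red0,blue,yellow [[265.9, 181.3], [270.0, 218.8], [274.1, 256.9]]
top red [([235, 171, 9, 36, 182], [239.5, 189.2]), ([146, 176, 11, 29, 277], [150.9, 190.1])
[... 182 characters left out ...]
5, 186.5], [199.8, 186.3]]
top blue [([238, 207, 10, 36, 185], [242.9, 224.6]), ([149, 215, 11, 30, 278], [153.9, 229.1]), ([195, 222, 17, 10, 156], [202.4, 226.4])] pred blue band level rod [[202.3, 225.4]]
scene -0.4 [[405.1, 271.2], [404.5, 265.2]] 
scene -0.2 [[405.8, 269.8], [406.6, 261.6]] 
scene 0 [[406.6, 268.5], [408.7, 258.4]] [[369.3, 251.2], [370.6, 241.2]]
scene 0.2 [[407.3, 267.4], [410.7, 255.8]] 
scene 0.4 [[408.0, 266.4], [412.5, 253.9]] 
top -0.4 [[271.2, 182.8], [275.2, 180.0]] 
top -0.2 [[270.0, 182.8], [271.4, 180.1]] 
top 0 [[268.6, 182.8], [267.5, 180.4]] [[272.7, 219.8], [271.6, 218.2]]
top 0.2 [[267.3, 182.9], [263.6, 180.8]] 
top 0.4 [[265.9, 183.1], [259.8, 181.4]]
```

```bash
python3 - <<'E'
from h import *
import glob
E=Ro.from_euler('z',1.6918); o=np.array([616.72,188.11,0])
for n,f in (("top","top0"),("top","top_27925"),("scene","scene0"),("scene","scene_27925")):
    im=cv2.imread(f"pics/{f}.png"); hs=cv2.cvtColor(im,cv2.COLOR_BGR2HSV); m=((hs[...,0]>50)&(hs[...,0]<75)&(hs[...,1]>120)&(hs[...,2]>30)).astype(np.uint8)
    k,l,st,ce=cv2.connectedComponentsWithStats(m); print(f,[(st[i].tolist(),ce[i].round(1).tolist()) for i in range(1,k) if st[i,4]>12])
for a in (-.75,-.1,0,.1,.2,.3,.4):
    P=[E.apply([-145+rr*np.sin(a)+t*np.cos(a),y,55+rr*np.cos(a)-t*np.sin(a)])+o for rr in(16,40) for t in(-4,4) for y in(-15,15)]
    Q=proj("top",P); S=proj("scene",P); print(a,"top",Q.min(0).round(1),Q.max(0).round(1),"scene",S.min(0).round(1),S.max(0).round(1))
b=cv2.imread("pics/top_27925.png")[165:205,245:295]
g=cv2.cvtColor(b,cv2.COLOR_BGR2HSV)
for y in (178,183,188): print([tuple(int(v) for v in b[y-165,x-245]) for x in range(254,280,1)])
E
```

```text
top0 [([270, 176, 11, 16, 139], [275.3, 182.9]), ([268, 213, 6, 16, 73], [270.6, 221.0]), ([270, 252, 7, 15, 84], [273.5, 258.8])]
top_27925 [([262, 176, 8, 16, 101], [265.2, 183.8]), ([268, 214, 3, 8, 18], [268.9, 217.1])]
scene0 [([328, 221, 15, 17, 187], [335.0, 229.1]), ([362, 237, 16, 18, 205], [369.2, 245.6]), ([393, 266, 19, 11, 99], [402.0, 271.1])]
scene_27925 [([328, 221, 14, 17, 162], [334.1, 229.4]), ([406, 264, 10, 8, 53], [410.9, 267.6])]
-0.75 top [269.8 172.8] [281.6 189.8] scene [393.4 264.7] [413.1 277.1]
-0.1 top [264.7 173. ] [270.3 190. ] scene [398.9 253.6] [417.4 271.9]
0 top [262.8 173.1] [269.3 190.2] scene [399.3 252.4] [418.3 271.2]
0.1 top [260.9 173.3] [268.5 190.3] scene [399.8 251.4] [419.2 270.5]
0.2 top [259.1 173.6] [267.8 190.4] scene [400.2 250.6] [420.1 269.9]
0.3 top [257.3 173.9] [267.  190.6] scene [400.6 250. ] [420.8 269.4]
0.4 top [255.6 174.2] [266.2 190.7] scene [401.  249.5] [421.5 268.9]
[(91, 92, 85), (91, 91, 85), (90, 89, 84), (90, 88, 83), (88, 87, 82), (88, 87, 82), (81, 79, 74), (51, 55, 47), (44, 75, 33), (50, 91, 35), (52, 92, 36
[... 352 characters left out ...]
 (80, 84, 82), (34, 60, 26), (72, 134, 51), (82, 150, 58), (90, 162, 64), (91, 170, 65), (85, 159, 59), (79, 148, 56), (38, 37, 37), (44, 43, 42), (44, 44, 43), (39, 38, 37), (60, 61, 60), (138, 144, 139), (179, 189, 185), (128, 137, 139), (176, 191, 193), (190, 204, 207), (190, 206, 208)]
[(121, 126, 123), (122, 127, 124), (122, 127, 124), (122, 128, 124), (122, 128, 124), (121, 128, 124), (122, 128, 125), (114, 120, 117), (37, 47, 34), (53, 96, 36), (79, 145, 56), (89, 161, 64), (107, 192, 76), (85, 161, 59), (82, 152, 57), (57, 90, 45), (41, 40, 41), (50, 49, 48), (42, 42, 41), (37, 36, 35), (60, 63, 63), (129, 138, 140), (178, 192, 194), (194, 210, 213), (194, 210, 213), (193, 210, 212)]
```

```bash
python3 -c "
from rig import r
print(r.sign_off())"
```

```text
the job is handed in; nothing more can be done
None
```

I handed the job in at about 28 s. By the last camera measurements the red rod lies flat in the red bay against the lip and its green lobe is within about 0.1 rad of upright, but sign-off gave no verdict; the tool could not tilt, so the rod was tipped in the grip against the rack's rear edge, its small end settled the last few mm in loosened fingers, and it was then re-gripped, pressed flat and let go.

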